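# Set up a hand-held digital microscope over a raw-glazed tile

### The job

Get the microscope ready to look at the long raw-glazed tile: tip the console's screen up to about 105 degrees from shut and let go of it, then lift the microscope out of its charging cradle and carry it over the row of jars, clear above their tops. Finish while still holding the microscope quite still and upright just above the long tile, its window about one centimetre from the glaze, centred on the tile, with the long side of its window along the long side of the tile. The raw glaze must not be touched by anything, and jars, tiles and screen must stay as they are.

Things in the scene. Friction and masses are not known exactly. Their poses are not given: they have to be found in the camera images.
- console: grey clamshell console of the microscope, fixed to the bench, 190 mm wide (along its y), 120 mm deep (along its x), base 28 mm high, with the screen on the inner side of its lid. Origin: centre of the underside; x points to the back (hinge side), z up.
- console_lid (a joint): opening angle of the console's screen lid, rad: 0 shut, 1.83 is 105 degrees (the wanted angle), stop at 2.36. Lifting the front edge opens it. The hinge is stiff (about 0.4 N m of friction) and the lid stays where it is left.
- lid_hinge (a point): middle of the lid's hinge line, 56 mm behind the console's centre and 34 mm above the bench; the hinge runs along the console's y, axes as the console's.
- lid_tab (a point): grip point on the black rubber pull tab in the middle of the lid's front edge. The lid is 10 mm thick and 190 mm wide and ends 116 mm from the hinge line; the tab sticks out from there to 154 mm; it is 22 mm wide along the hinge direction and 10 mm thick; this point lies 142 mm from the hinge line, in mid-thickness. Pinched across its 22 mm from above it can turn between the fingers as the lid opens. Turns with the lid.
- cradle: black charging cradle on a grey foot, 92 x 78 mm, 40 mm high, fixed to the bench; a rectangular pocket 49 x 35 mm (long side along its x), 32 mm deep, holds the microscope upright. Origin: centre of the underside, z up.
- microscope: loose white hand-held microscope, 46 x 32 mm in plan (46 along its x), 135 mm high with a 3 mm button on top, 130 g, upright in the cradle with its window 8 mm above the bench and its x along the cradle's x, with 1.5 mm of play a side. Origin: centre of the window at the lower end (the rim of the clear light hood). z points up through the body. Flat sides 32 mm apart (along its y) with black grip pads from 54 to 122 mm above the window.
- long_tile: loose oblong tile, terracotta with an off-white raw glaze on top, 80 x 50 x 8 mm, lying flat on the bench; the tile to be looked at. Origin: centre of the underside; x along the 80 mm, z up.
- glaze_centre (a point): centre of the long tile's glazed top face, 8 mm above the bench.
- square_tile: loose square tile of the same make, 48 x 48 x 8 mm, lying flat; to be left alone. It and the long tile may have changed places.
- jar_a: oxide jar, 60 mm diameter, 82 mm high, one of four standing in a row between cradle and tiles; leave alone. Origin: centre of the underside (also for the other jars).
- jar_b: oxide jar, 52 mm diameter, 70 mm high; leave alone.
- jar_c: oxide jar, 57 mm diameter, 76 mm high; leave alone.
- jar_d: oxide jar, 52 mm diameter, 66 mm high; leave alone.

How it is judged (in metres and radians):
On the way, in this order (a step that is already met when the one before it is completed fails the run):
1. the screen stands between 95 and 115 degrees, at rest and let go (value of joint console_lid between 1.658 and 2.007 rad and velocity of joint console_lid between -0.05 and 0.05 rad/s and contact force between each of the arm, the fingers and console below 0.2 N), for 0.3 s.
2. the microscope is out of the cradle, over the jars, its window above the height of their tops (height (world z) of microscope above 0.084 m and world y of microscope between 0.01 and 0.09 m and contact force between the fingers and microscope above 0.5 N).
At the end, for the whole second after the job is handed in: Microscope still gripped, at rest, upright within 7 degrees, window 4 to 18 mm above the long tile's glaze, centred within 8 mm, long sides within 9 degrees, touching neither tile nor cradle; screen at 95 to 115 degrees; tiles moved under 10 mm, jars under 15 mm (horizontal distance between microscope and glaze_centre below 0.008 m and z of microscope in the frame of glaze_centre between 0.004 and 0.018 m and angle between microscope's own z axis and vertical below 0.12 rad and angle between the x axis of microscope and the x axis of long_tile, either way round below 0.16 rad and linear speed of microscope below 0.015 m/s and angular speed of microscope below 0.15 rad/s and contact force between the fingers and microscope above 0.5 N and contact force between microscope and long_tile below 0.05 N and contact force between microscope and cradle below 0.05 N and value of joint console_lid between 1.658 and 2.007 rad and distance of each of long_tile, square_tile from where it was at the start of the episode below 0.01 m and distance of each of jar_a, jar_b, jar_c, jar_d from where it was at the start of the episode below 0.015 m); the arm keeps its last pose, push and grip.
It fails at once if the raw glaze is touched (contact force between any of microscope, the fingers, the arm and long_tile above 0.3 N or contact force between any of microscope, the fingers, the arm and square_tile above 0.3 N).
It fails at once if a jar is knocked over or shoved away (angle between any of jar_a, jar_b, jar_c, jar_d's own z axis and vertical above 0.5 rad or distance of any of jar_a, jar_b, jar_c, jar_d from where it was at the start of the episode above 0.03 m).
It also fails if it takes over 61 s, if anything falls off the work surface, if the arm or the gripper's body presses on something with over 40 N, if the wrist force passes 120 N, or if a joint passes its speed limit or range.

### The arm

A 6-joint arm with a two-finger parallel gripper is mounted at the origin on a cart in front of the work surface, level with it; the furniture and walls round the work are solid. World frame = base frame: x ahead of the robot, y to its left, z up, the work surface at z = 0. Lengths are in mm, angles in rad, forces in N, time in s.
With the tool pointing down it reaches from about 375 to 900 mm from the base axis. Payload 3.1 kg.
Tool frame: the origin (TCP) lies on the front face of the gripper's body, between the roots of the fingers; the fingertips stand 70 mm ahead of it and the grasp point (between the pads) lies 51 mm ahead of it; y points along the fingers, x is the direction in which the jaws open and shut, and the axes are right-handed (so a half turn about y gives the same grasp; the last joint's range is limited). The gripper opens to 87 mm and grips with 3 to 60 N. Pads are 19 mm wide; open, the fingers measure 117 mm over their backs; the gripper's body (75 mm by 190 mm) begins 51 mm behind the grasp point.
Start: joints at [-1.327, 0.527, 1.433, -0, 1.181, -0.178], TCP at [255.896, -570.188, 292.248] pointing down, gripper open.
Joint ranges: [-3.08, 3.08], [-0.75, 2.2], [0.22, 2.44], [-1.43, 4.57], [0, 2.65], [-2.85, 2.85]. Speed limits (rad/s): [2.79, 2.79, 3.14, 3.14, 3.14, 3.14].

### API

Orientations are given as a rotation vector (axis times angle).
In Python, from bench import * gives the robot as it stands.
- The arm moves only by the tool jog_arm, never from a script. Its argument "steps" is a list of rows, each a list of 7 numbers: the shift along the tool's x, y, z in m, then the turn, a rotation vector about the tool's x, y, z in degrees, then the finger opening in m, from 0 to 0.087. In form: [[tx, ty, tz, rx, ry, rz, grip], ...]. A call has 1 to 10 rows; each row is the pose to reach, as a shift and turn from the pose measured when the call began, along the tool's axes at that moment; what a row does not reach only later rows make up. A row lasts 1/10 s, in which the tool goes at most 50 mm and 8.59 degrees, less where a joint would pass 70% of its speed; a pose out of reach is approached as far as the arm can. A call with a gripper value outside its range is refused whole. The fingers move at their own pace and stop on an object; the grip force is fixed at half the most. Time passes only in rows, so rows that repeat a pose let the fingers close. It gives the time, the measured TCP pose, the force and the opening at its end, in the units of the state.
- read_state(): the state, without advancing time (a new reading comes with each control period).
- get_image(name): name is "scene" or "top"; returns the picture (480x640x3 uint8, red, green, blue); there is no depth.
- get_calibration(name): a dict with "intrinsics" (3x3 intrinsics, pixels), "T" (4x4, takes a point from camera to world coordinates). Camera axes: x right, y up, looking along -z (the intrinsics and any distortion apply to the point x, -y, -z); pixel columns grow to the right and rows downward; lengths in mm; the calibration is good to about 2 mm. A picture is of the moment at which its call begins. get_calibration takes no time and is no camera call.
- close_job(): hands the job in, once; it reports no verdict.
The state is a dict: "time_s": time; "q": joint angles; "qd": joint speeds; "joint_torque": joint torques, N m; "tcp_pos": TCP position; "orientation": TCP orientation; "contact_force": force on the tool from outside, world axes, zero at the start; "ft_torque": the same for the moment, N m; "gripper_width": opening from 0.0 (shut) to 1.0 (fully open).
Only numpy, scipy, OpenCV 4.12 (cv2) and the standard library are available. Lean on these libraries where they do the work, as an engineer would, in place of code of your own. Each camera call takes 0.05 s, during which the arm holds its last target.

## Working session

There is one attempt and no reset: what is moved stays moved. The work goes in short steps, Python scripts to look and compute and a tool call to move; the robot and the scene stay as the last step left them, time stands still between calls to the robot, and variables do not carry over. Pictures are saved under pics/ and viewed, and the job is handed in when it is done.

Besides the shell and the picture viewer there is one more tool, called after "Emit:" as name(argument=value, ...) on one line, values as JSON. jog_arm: Moves the arm, as the interface text tells. Its arguments: {"type":"object","properties":{"steps":{"type":"array","items":{"type":"array","items":{"type":"number"}}}},"required":["steps"]}

```bash
mkdir -p pics; ls; python3 - <<'E'
from bench import *
import cv2,numpy as np
s=read_state();print(s)
for n in("scene","top"):
    im=get_image(n);cv2.imwrite(f"pics/{n}0.png",im[:,:,::-1]);c=get_calibration(n);print(n,c)
E
```

```text
pics
{'time_s': 0.0, 'q': array([-1.32747451e+00,  5.28438803e-01,  1.43387599e+00, -4.64092734e-05,
        1.18140724e+00, -1.78511878e-01]), 'qd': array([ 1.01166905e-03, -8.48400498e-05, -1.38612981e-03,  1.97875101e-04,
       -1.47508293e-03, -2.50680848e-03]), 'joint_torque': array([-9.10155177e-05, -4.40048718e+01, -1.76594317e+01,  6.32740441e-02,
        5.81350189e-02, -1.59562037e-04]), 'tcp_pos': array([ 255.76579002, -569.63852485,  291.29666197]), 'orientation': array([-1.37827781,  0.89421307, -0.89161179]), 'contact_force': array([-0.96632865,  0.67761061,  0.21885481]), 'ft_torque': array([ 0.00590988,  0.04477218, -0.00709056]), 'gripper_width': 1.001185648984533}
scene {'intrinsics': array([[593.40197582,   0.        , 311.99344215],
       [  0.        , 593.40197582, 240.90794058],
       [  0.        ,   0.        ,   1.        ]]), 'T': array([[-8.89722357e-01,  3.29487560e-01, -3.15962142e-01,
         1.31440529e+02],
       [-4.56479074e-01, -6.49083951e-01,  6.08536670e-01,
         6.75178236e+02],
       [-4.58069285e-03,  6.85658787e-01,  7.27908679e-01,
         9.47088745e+02],
       [ 0.00000000e+00,  0.00000000e+00,  0.00000000e+00,
         1.00000000e+00]])}
top {'intrinsics': array([[622.22419955,   0.        , 327.98199262],
       [  0.        , 622.22419955, 252.59244733],
       [  0.        ,   0.        ,   1.        ]]), 'T': array([[ 1.42287412e-02,  9.88277081e-01, -1.52006425e-01,
         3.75748081e+02],
       [-9.99858530e-01,  1.54265819e-02,  6.70372317e-03,
        -7.64771329e+01],
       [ 8.97007554e-03,  1.51889535e-01,  9.88356771e-01,
         1.07832695e+03],
       [ 0.00000000e+00,  0.00000000e+00,  0.00000000e+00,
         1.00000000e+00]])}
```

View pics/scene0.png

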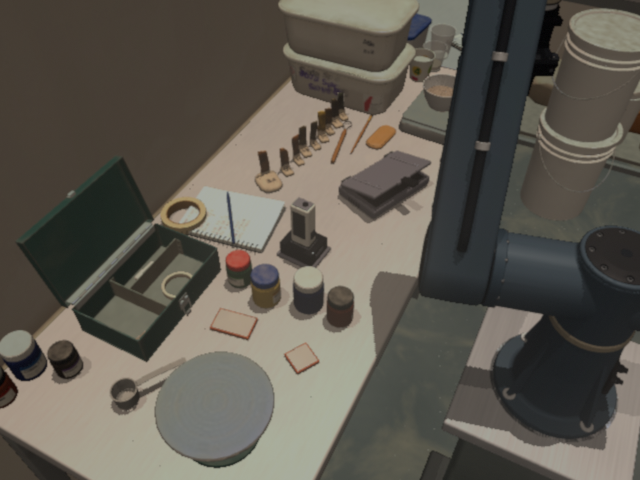

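View pics/top0.png

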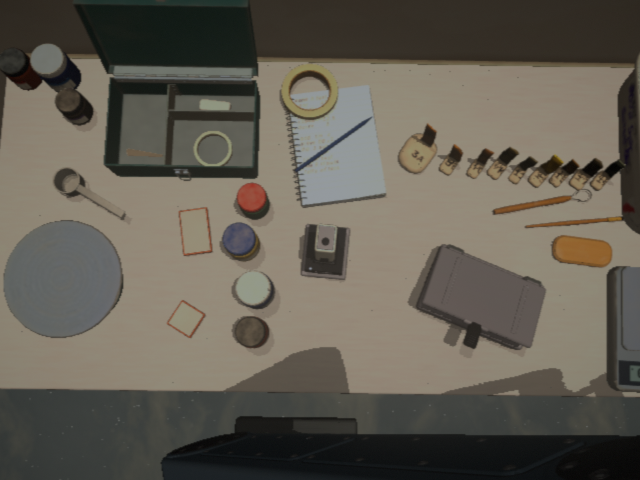

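```bash
python3 - <<'E'
import cv2,numpy as np
t=cv2.imread("pics/top0.png");s=cv2.imread("pics/scene0.png")
def z(im,x0,x1,y0,y1,k):return cv2.resize(im[y0:y1,x0:x1],None,fx=k,fy=k,interpolation=cv2.INTER_CUBIC)
cv2.imwrite("pics/za.png",z(t,410,560,235,360,5))
cv2.imwrite("pics/zb.png",z(t,160,360,170,350,4))
cv2.imwrite("pics/zc.png",z(s,270,450,140,270,4))
E
```

```text
(no output)
```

View pics/za.png

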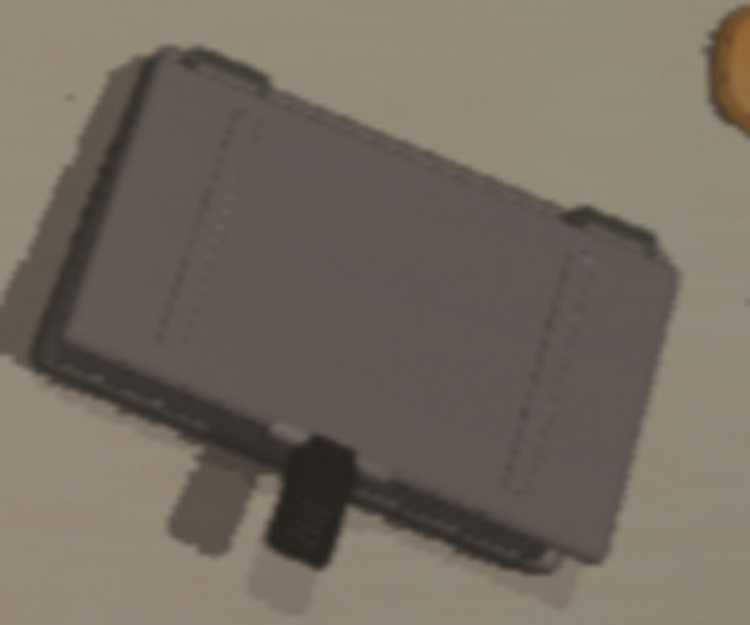

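View pics/zb.png

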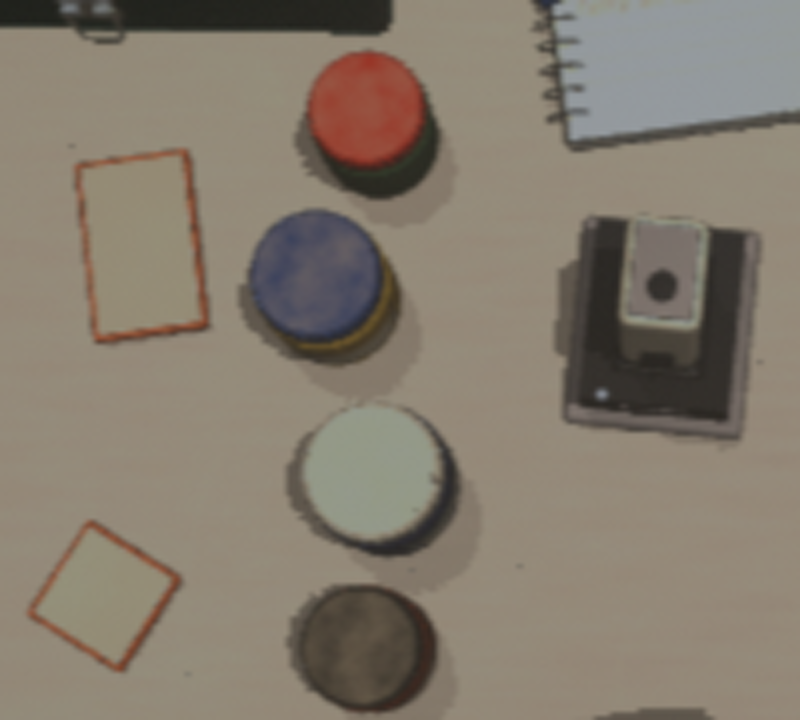

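View pics/zc.png

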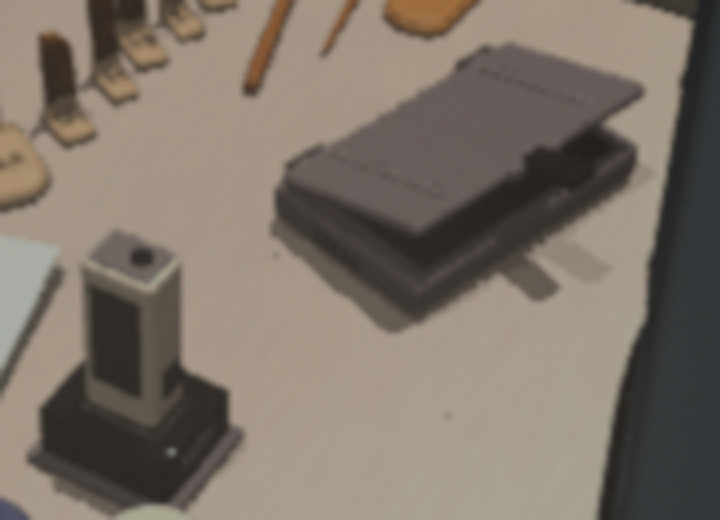

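```bash
cat > h.py <<'E'
import numpy as np,cv2
from bench import *
from scipy.spatial.transform import Rotation as R
def ray(n,p):
    c=get_calibration(n);K=c["intrinsics"];T=c["T"]
    d=np.linalg.inv(K)@np.array([p[0],p[1],1.]);d=np.array([d[0],-d[1],-d[2]])
    return T[:3,3],T[:3,:3]@d/np.linalg.norm(d)
def plane(n,p,z):
    o,d=ray(n,p);return o+d*(z-o[2])/d[2]
def tri(pt,ps):
    o1,d1=ray("top",pt);o2,d2=ray("scene",ps)
    A=np.stack([d1,-d2],1);s=np.linalg.lstsq(A,o2-o1,rcond=None)[0]
    a=o1+s[0]*d1;b=o2+s[1]*d2;return (a+b)/2,np.linalg.norm(a-b)
def proj(n,P):
    c=get_calibration(n);q=np.linalg.inv(c["T"])@np.append(P,1);u=c["intrinsics"]@np.array([q[0],-q[1],-q[2]]);return u[:2]/u[2]
E
cat > a.py <<'E'
from h import *
np.set_printoptions(precision=1,suppress=True)
za=lambda x,y:(410+x/5,235+y/5); zb=lambda x,y:(160+x/4,170+y/4); zc=lambda x,y:(270+x/4,140+y/4)
L={}
for n,a,b in [("FL",(65,340),(415,235)),("FR",(605,562),(645,90)),("BL",(158,47),(283,183)),("BR",(680,270),(507,42))]:
    L[n],e=tri(za(*a),zc(*b));print(n,L[n],e)
print("baseFL z0",plane("top",za(38,365),0),"z28",plane("top",za(38,365),28),"FR z0", plane("top",za(550,572),0))
print("scene base FL z0",plane("scene",zc(415,312),0),"FR",plane("scene",zc(632,165),0))
print("tab tip mid tri",tri(za(297,557),zc(590,170)))
for n,z,ps in [("long",8,[(77,164),(188,150),(208,326),(97,342)]),("sq",8,[(90,521),(181,578),(121,670),(29,612)])]:
    P=np.array([plane("top",zb(*p),z) for p in ps]);print(n,P.mean(0),[np.linalg.norm(P[i]-P[(i+1)%4]) for i in range(4)]);
    print([np.degrees(np.arctan2(*(P[(i+1)%4]-P[i])[[1,0]])) for i in range(4)])
for n,ps in [("red",(366,109)),("blue",(316,275)),("white",(373,472)),("brown",(360,648))]:
    print(n,[plane("top",zb(*ps),z) for z in(66,82)])
P=np.array([plane("top",zb(*p),143) for p in [(627,220),(707,222),(697,327),(620,322)]]);print("scope top",P.mean(0),[np.linalg.norm(P[i]-P[(i+1)%4]) for i in range(4)],[np.degrees(np.arctan2(*(P[(i+1)%4]-P[i])[[1,0]])) for i in range(4)])
P=np.array([plane("top",zb(*p),8) for p in [(585,218),(760,233),(740,438),(564,422)]]);print("cradle foot",P,P.mean(0),[np.linalg.norm(P[i]-P[(i+1)%4]) for i in range(4)],[np.degrees(np.arctan2(*(P[(i+1)%4]-P[i])[[1,0]])) for i in range(4)])
E
python3 a.py
```

```text
FL [ 452.  -239.6   61.9] 1.7931626286539915
FR [ 381.9 -414.1   62.6] 0.011579497795201253
BL [ 552.3 -278.4   29.8] 3.9099424324702414
BR [ 479.8 -451.3   37.2] 0.40775008364148096
baseFL z0 [ 446.9 -240.4    0. ] z28 [ 445.1 -236.1   28. ] FR z0 [ 378.6 -415.9    0. ]
scene base FL z0 [ 450.  -243.8    0. ] FR [ 382.8 -420.     0. ]
tab tip mid tri (array([ 381. , -309.9,   82.4]), np.float64(1.8543236513655557))
long [574.5 147.9   8. ] [np.float64(48.840234190355226), np.float64(78.98372621606582), np.float64(48.405682753935785), np.float64(79.76250620263166)]
[np.float64(-81.67553953452345), np.float64(-171.19281388870692), np.float64(99.24054715497653), np.float64(9.119088296100214)]
sq [422.2 156.7   8. ] [np.float64(46.588161152521245), np.float64(45.96072245360956), np.float64(46.9184757918246), np.float64(45.97763335318702)]
[np.float64(-120.70554510088463), np.float64(148.88243641096884), np.float64(59.31075783492579), np.float64(-31.529061471448074)]
red [array([622.8,  45.5,  66. ]), array([618.9,  43.5,  82. ])]
blue [array([552.3,  63.8,  66. ]), array([549.5,  61.5,  82. ])]
white [array([471.2,  37.6,  66. ]), array([469.6,  35.8,  82. ])]
brown [array([399.9,  40.6,  66. ]), array([399.5,  38.7,  82. ])]
scope top [541.9 -79.  143. ] [np.float64(30.633908583420652), np.float64(40.869387337555054), np.float64(29.348488306833463), np.float64(39.607607226248064)] [np.float64(-90.54120160328083), np.float64(175.3519615980747), np.float64(87.13522254694476), np.float64(-2.881516279559968)]
cradle foot [[ 589.6  -45.     8. ]
 [ 584.1 -121.7    8. ]
 [ 493.7 -113.8    8. ]
 [ 499.5  -37.6    8. ]] [541.7 -79.5   8. ] [np.float64(76.92284431625913), np.float64(90.68988285388703), np.float64(76.42142790621385), np.float64(90.31345467606567)] [np.float64(-94.07241608272037), np.float64(175.03420294274233), np.float64(85.6501766733381), np.float64(-4.650822202541905)]
```

```bash
cat > b.py <<'E'
from h import *
np.set_printoptions(precision=1,suppress=True)
za=lambda x,y:(410+x/5,235+y/5); zc=lambda x,y:(270+x/4,140+y/4)
x=np.array([np.cos(np.radians(-21.5)),np.sin(np.radians(-21.5)),0]);y=np.array([-x[1],x[0],0]);z=np.array([0,0,1.])
H=np.array([470.4,-352,34])+56*x
print("H",H,"tip",plane("top",za(297,557),65),"root",plane("top",za(328,447),60))
print("axis deg",np.degrees(np.arctan2(*(plane("top",za(328,447),60)-plane("top",za(297,557),65))[[1,0]])))
for th in(8,11,14,17):
    t=np.radians(th);d=-x*np.cos(t)+z*np.sin(t);n=x*np.sin(t)+z*np.cos(t)
    print(th)
    for nm,r,w,h in[("tabtipL",154,11,0),("tabtipR",154,-11,0),("lidFLtop",116,95,5),("lidFRtop",116,-95,5),("lidFLbot",116,95,-5)]:
        P=H+d*r+y*w+n*h;a=proj("top",P);b=proj("scene",P);print(nm,"za",(a-[410,235])*5,"zc",(b-[270,140])*4)
im=cv2.imread("pics/scene0.png")[165:205,370:440];im=cv2.convertScaleAbs(im,alpha=2.2)
cv2.imwrite("pics/zd.png",cv2.resize(im,None,fx=10,fy=10,interpolation=cv2.INTER_CUBIC))
s=read_state();print(R.from_rotvec(s["orientation"]).as_matrix())
E
python3 b.py
```

```text
H [ 522.5 -372.5   34. ] tip [ 382.  -313.7   65. ] root [ 417.7 -325.7   60. ]
axis deg -18.63023602277214
8
tabtipL za [267.6 548.6] zc [574.  208.2]
tabtipR za [330.8 574.6] zc [600.3 190.8]
lidFLtop za [ 69.  341.7] zc [419.2 241.8]
lidFRtop za [612.5 563.5] zc [646.6  95.4]
lidFLbot za [ 62.7 347.7] zc [419.7 256.2]
11
tabtipL za [274.5 544.6] zc [573.9 196.4]
tabtipR za [338.2 570.8] zc [600.3 179. ]
lidFLtop za [ 73.3 336.9] zc [418.3 232.7]
lidFRtop za [619.9 559.8] zc [646.4  86.5]
lidFLbot za [ 66.4 344.4] zc [419.5 247.5]
14
tabtipL za [282.  539.4] zc [573.2 184.2]
tabtipR za [346.2 565.7] zc [599.8 166.8]
lidFLtop za [ 78.  331.1] zc [417.  223.3]
lidFRtop za [627.6 555.3] zc [645.8  77.3]
lidFLbot za [ 70.5 340.1] zc [418.9 238.6]
17
tabtipL za [289.9 532.9] zc [572.  171.7]
tabtipR za [354.6 559.4] zc [598.6 154.3]
lidFLtop za [ 83.  324.4] zc [415.4 213.7]
lidFRtop za [635.7 549.7] zc [644.7  68. ]
lidFLbot za [ 75.  334.9] zc [417.9 229.4]
[[ 0.4 -0.   0.9]
 [-0.9  0.   0.4]
 [-0.  -1.   0. ]]
```

View pics/zd.png

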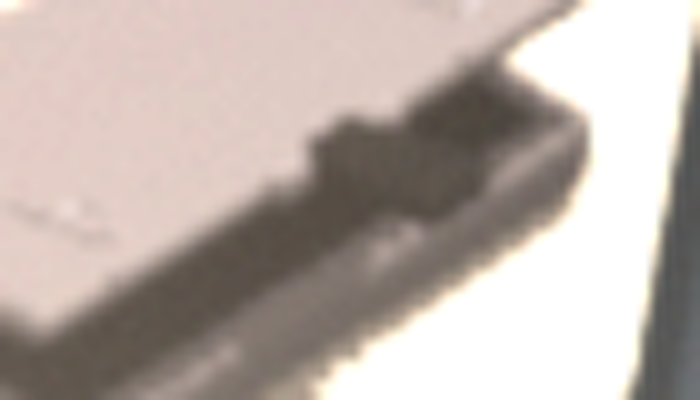

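```bash
cat >> h.py <<'E'
np.set_printoptions(precision=1,suppress=True)
def go(g,yaw):
    """rows to bring grasp point to g, tool x at angle yaw deg, tool y down"""
    s=read_state();R0=R.from_rotvec(s["orientation"]).as_matrix()
    a=np.radians(yaw);x=np.array([np.cos(a),np.sin(a),0]);y=np.array([0,0,-1.]);Rt=np.stack([x,y,np.cross(x,y)],1)
    p=np.array(g,float)-51*y
    sh=R0.T@(p-s["tcp_pos"])/1000;rv=np.degrees(R.from_matrix(R0.T@Rt).as_rotvec())
    print("shift m",np.round(sh,4),"turn deg",np.round(rv,1))
def st():
    s=read_state();R0=R.from_rotvec(s["orientation"]).as_matrix()
    print("t",s["time_s"],"tcp",s["tcp_pos"],"grasp",s["tcp_pos"]+51*R0[:,1],"xang",np.degrees(np.arctan2(R0[1,0],R0[0,0])),"y",np.round(R0[:,1],3),"F",s["contact_force"],"w",s["gripper_width"],"q",np.round(s["q"],2))
E
python3 -c "
from h import *
st();go((393,-319,135),-111.5)"
```

```text
t 0.1 tcp [ 255.8 -569.7  291.4] grasp [ 255.8 -569.6  240.4] xang -65.8313012302676 y [-0.  0. -1.] F [-0.1  0.5 -0.5] w 0.9969719688614769 q [-1.3  0.5  1.4 -0.   1.2 -0.2]
shift m [-0.2  0.1  0.2] turn deg [ 0.  45.7 -0.1]
```

```bash
sed -i 's/print("shift m",np.round(sh,4)/print("shift mm",sh*1000/' h.py
python3 -c "
from h import *
go((393,-319,135),-111.5)"
```

```text
shift mm [-172.3  105.8  227.8] turn deg [ 0.  45.7 -0.1]
```

Emit:
jog_arm(steps=[[-0.022,0.013,0.028,0,5.7,0,0.087],[-0.043,0.026,0.057,0,11.4,0,0.087],[-0.065,0.04,0.085,0,17.1,0,0.087],[-0.086,0.053,0.114,0,22.8,0,0.087],[-0.108,0.066,0.142,0,28.5,0,0.087],[-0.129,0.079,0.171,0,34.3,0,0.087],[-0.15,0.093,0.2,0,40,0,0.087],[-0.172,0.106,0.228,0,45.7,0,0.087],[-0.172,0.106,0.228,0,45.7,0,0.087],[-0.172,0.106,0.228,0,45.7,0,0.087]])

```text
time_s: 1.1
tcp_pos: [393.6, -318.5, 185.4]
orientation: [-1.009, 1.481, -1.476]
contact_force: [-0.6, -0.8, 0.0]
gripper_width: 1.0
```

```bash
python3 -c "
from h import *
st();go((393,-319,65),-111.5)
cv2.imwrite('pics/t1.png',get_image('top')[180:400,360:620,::-1].repeat(2,0).repeat(2,1))
"
```

```text
t 1.1 tcp [ 393.6 -318.5  185.4] grasp [ 393.5 -318.4  134.4] xang -111.3654909864537 y [-0.  0. -1.] F [-0.6 -0.8  0. ] w 1.0003814051029265 q [-0.9  0.5  1.8  0.   0.8  1. ]
shift mm [ 0.8 69.4 -0.2] turn deg [ 0.1  0.1 -0.1]
```

View pics/t1.png

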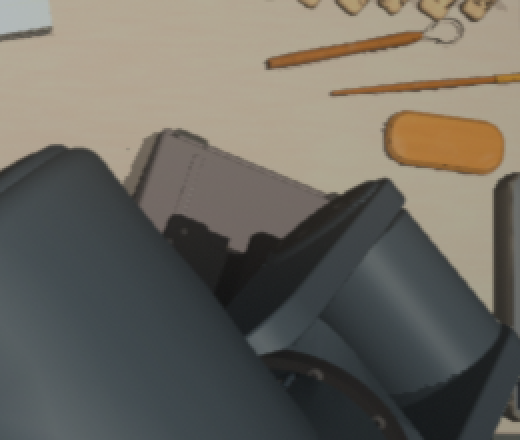

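Emit:
jog_arm(steps=[[0,0.02,0,0,0,0,0.087],[0,0.045,0,0,0,0,0.07],[0,0.069,0,0,0,0,0.06],[0,0.069,0,0,0,0,0.05],[0,0.069,0,0,0,0,0.04],[0,0.069,0,0,0,0,0.03],[0,0.069,0,0,0,0,0.02],[0,0.069,0,0,0,0,0.01],[0,0.069,0,0,0,0,0.01]])

```text
time_s: 2.05
tcp_pos: [394.2, -318.6, 117.4]
orientation: [-1.004, 1.482, -1.479]
contact_force: [11.3, 12.2, 0.4]
gripper_width: 0.357
```

```bash
python3 -c "
from h import *
st()
cv2.imwrite('pics/s2.png',cv2.resize(get_image('scene')[120:280,260:480,::-1],None,fx=3,fy=3))
"
```

```text
t 2.05 tcp [ 394.2 -318.6  117.4] grasp [ 394.2 -318.5   66.4] xang -111.59452500184742 y [ 0.  0. -1.] F [11.3 12.2  0.4] w 0.357414896655618 q [-0.9  0.7  1.9  0.   0.6  1. ]
```

View pics/s2.png

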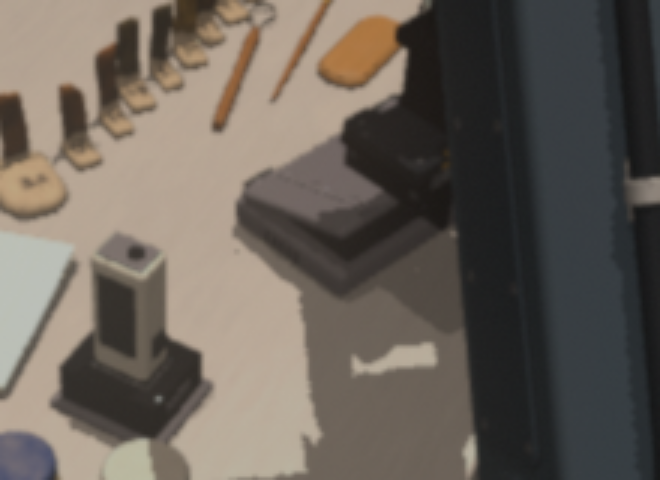

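Emit:
jog_arm(steps=[[0,0,0,0,0,0,0.01],[0,0,0,0,0,0,0.01],[0,0,0,0,0,0,0.01],[0,0,0,0,0,0,0.01]])

```text
time_s: 2.5
tcp_pos: [395.7, -314.5, 117.1]
orientation: [-0.994, 1.488, -1.477]
contact_force: [8.9, 8.2, -0.5]
gripper_width: 0.246
```

```bash
python3 -c "
from h import *
st()"
```

```text
t 2.5 tcp [ 395.7 -314.5  117.1] grasp [ 395.9 -314.    66.1] xang -111.8692713937084 y [ 0.  0. -1.] F [ 8.9  8.2 -0.5] w 0.24633061512882343 q [-0.9  0.7  1.9  0.   0.6  1. ]
```

```bash
cat > arc.py <<'E'
import sys
from h import *
r,t0,dt,n=map(float,sys.argv[1:5])
for i in range(1,int(n)+1):
    a=np.radians(t0+dt*i);b=np.radians(t0);print(round(np.degrees(a),1),"ty %.3f tz %.3f"%(-(r*np.sin(a)-r*np.sin(b))/1e3,(r*np.cos(b)-r*np.cos(a))/1e3))
E
python3 arc.py 141 13 3 10
```

```text
16.0 ty -0.007 tz 0.002
19.0 ty -0.014 tz 0.004
22.0 ty -0.021 tz 0.007
25.0 ty -0.028 tz 0.010
28.0 ty -0.034 tz 0.013
31.0 ty -0.041 tz 0.017
34.0 ty -0.047 tz 0.020
37.0 ty -0.053 tz 0.025
40.0 ty -0.059 tz 0.029
43.0 ty -0.064 tz 0.034
```

Emit:
jog_arm(steps=[[0,-0.007,0.002,0,0,0,0.01],[0,-0.014,0.004,0,0,0,0.01],[0,-0.021,0.007,0,0,0,0.01],[0,-0.028,0.01,0,0,0,0.01],[0,-0.034,0.013,0,0,0,0.01],[0,-0.041,0.017,0,0,0,0.01],[0,-0.047,0.02,0,0,0,0.01],[0,-0.053,0.025,0,0,0,0.01],[0,-0.059,0.029,0,0,0,0.01],[0,-0.064,0.034,0,0,0,0.01]])

```text
time_s: 3.5
tcp_pos: [428.7, -327.8, 180.7]
orientation: [-0.99, 1.487, -1.479]
contact_force: [9.8, 0.8, -17.2]
gripper_width: 0.241
```

```bash
python3 -c "
from h import *
st()
cv2.imwrite('pics/s3.png',cv2.resize(get_image('scene')[80:280,260:480,::-1],None,fx=3,fy=3))
";python3 arc.py 141 43 4 10
```

```text
t 3.5 tcp [ 428.7 -327.8  180.7] grasp [ 429.  -327.2  129.7] xang -111.96500149673426 y [ 0.  0. -1.] F [  9.8   0.8 -17.2] w 0.24149852710942304 q [-0.9  0.6  1.8  0.   0.8  1.1]
47.0 ty -0.007 tz 0.007
51.0 ty -0.013 tz 0.014
55.0 ty -0.019 tz 0.022
59.0 ty -0.025 tz 0.031
63.0 ty -0.029 tz 0.039
67.0 ty -0.034 tz 0.048
71.0 ty -0.037 tz 0.057
75.0 ty -0.040 tz 0.067
79.0 ty -0.042 tz 0.076
83.0 ty -0.044 tz 0.086
```

View pics/s3.png

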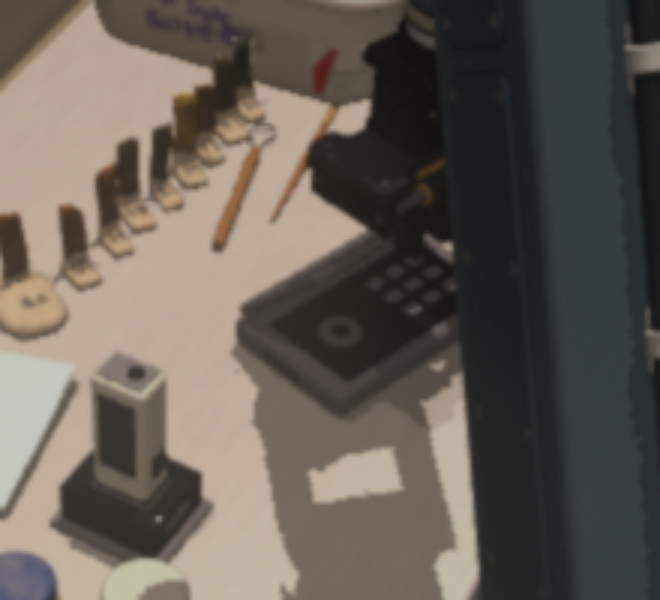

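```bash
python3 arc.py 140 45 4 10
```

```text
49.0 ty -0.007 tz 0.007
53.0 ty -0.013 tz 0.015
57.0 ty -0.018 tz 0.023
61.0 ty -0.023 tz 0.031
65.0 ty -0.028 tz 0.040
69.0 ty -0.032 tz 0.049
73.0 ty -0.035 tz 0.058
77.0 ty -0.037 tz 0.068
81.0 ty -0.039 tz 0.077
85.0 ty -0.040 tz 0.087
```

Emit:
jog_arm(steps=[[0,-0.007,0.007,0,0,0,0.01],[0,-0.013,0.015,0,0,0,0.01],[0,-0.018,0.023,0,0,0,0.01],[0,-0.023,0.031,0,0,0,0.01],[0,-0.028,0.04,0,0,0,0.01],[0,-0.032,0.049,0,0,0,0.01],[0,-0.035,0.058,0,0,0,0.01],[0,-0.037,0.068,0,0,0,0.01],[0,-0.039,0.077,0,0,0,0.01],[0,-0.04,0.087,0,0,0,0.01]])

```text
time_s: 4.55
tcp_pos: [509.5, -360.5, 221.5]
orientation: [-0.991, 1.488, -1.477]
contact_force: [-5.3, 0.8, -16.7]
gripper_width: 0.247
```

```bash
python3 -c "
from h import *
st()
cv2.imwrite('pics/s4.png',cv2.resize(get_image('scene')[80:280,260:480,::-1],None,fx=3,fy=3))
"
```

```text
t 4.55 tcp [ 509.5 -360.5  221.5] grasp [ 509.8 -360.   170.5] xang -111.92860115347126 y [ 0.  0. -1.] F [ -5.3   0.8 -16.7] w 0.2468694158774234 q [-0.8  0.6  1.5  0.   1.   1.1]
```

View pics/s4.png

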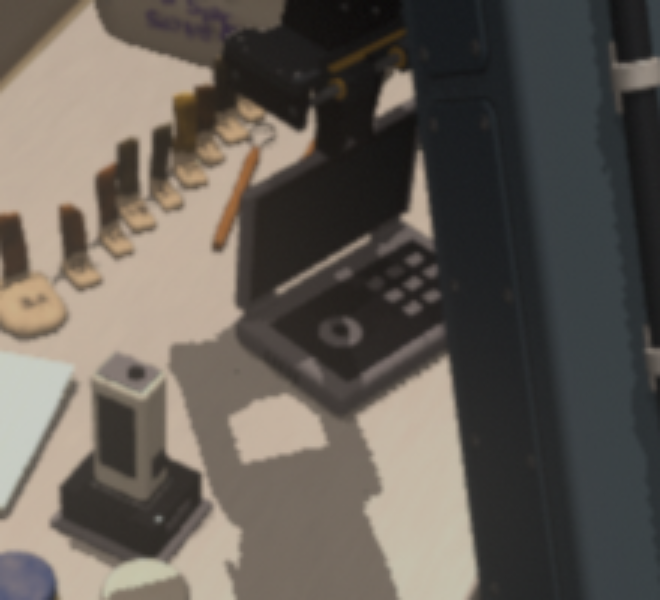

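```bash
python3 arc.py 137 85.5 3.5 6
```

```text
89.0 ty -0.000 tz 0.008
92.5 ty -0.000 tz 0.017
96.0 ty 0.000 tz 0.025
99.5 ty 0.001 tz 0.033
103.0 ty 0.003 tz 0.042
106.5 ty 0.005 tz 0.050
```

Emit:
jog_arm(steps=[[0,0,0.008,0,0,0,0.01],[0,0,0.017,0,0,0,0.01],[0,0.001,0.025,0,0,0,0.01],[0,0.002,0.033,0,0,0,0.01],[0,0.003,0.042,0,0,0,0.01],[0,0.005,0.049,0,0,0,0.01],[0,0.005,0.049,0,0,0,0.01],[0,0.005,0.049,0,0,0,0.01]])

```text
time_s: 5.4
tcp_pos: [555.6, -379.3, 216.0]
orientation: [-0.992, 1.489, -1.476]
contact_force: [-6.2, 0.6, -15.8]
gripper_width: 0.25
```

```bash
python3 -c "
from h import *
st()
cv2.imwrite('pics/s5.png',cv2.resize(get_image('scene')[60:260,260:480,::-1],None,fx=3,fy=3))
"
```

```text
t 5.4 tcp [ 555.6 -379.3  216. ] grasp [ 555.9 -378.6  165. ] xang -111.89626139054188 y [ 0.  0. -1.] F [ -6.2   0.6 -15.8] w 0.24953015515652693 q [-0.8  0.7  1.4  0.   1.1  1.2]
```

View pics/s5.png

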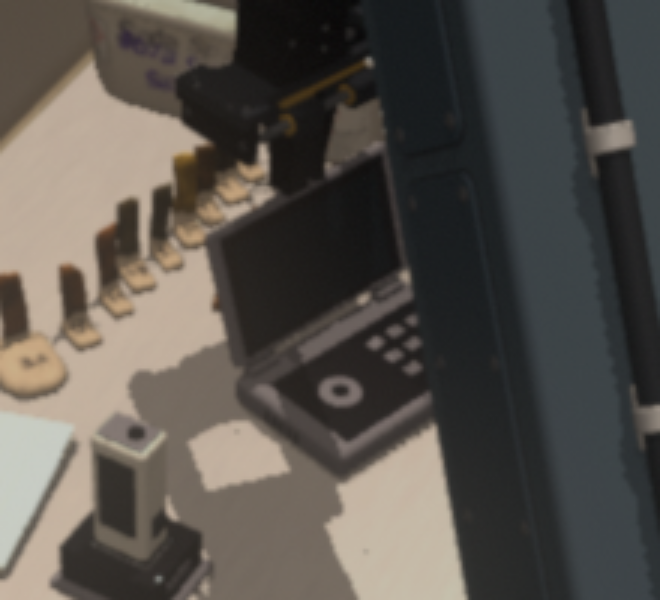

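Emit:
jog_arm(steps=[[0,0,0,0,0,0,0.03],[0,0,0,0,0,0,0.04],[0,0,0,0,0,0,0.06],[0,0,0,0,0,0,0.06],[0,-0.02,0,0,0,0,0.06],[0,-0.05,0,0,0,0,0.06],[0,-0.09,0,0,0,0,0.08],[0,-0.13,0,0,0,0,0.087],[0,-0.13,0,0,0,0,0.087],[0,-0.13,0,0,0,0,0.087]])

```text
time_s: 6.45
tcp_pos: [555.8, -381.2, 348.7]
orientation: [-0.991, 1.483, -1.48]
contact_force: [-0.6, 0.0, -1.4]
gripper_width: 0.952
```

```bash
python3 -c "
from h import *
st()
cv2.imwrite('pics/s6.png',cv2.resize(get_image('scene')[60:260,260:480,::-1],None,fx=3,fy=3))
cv2.imwrite('pics/t6.png',get_image('top')[:,:,::-1])
x=np.array([np.cos(np.radians(-21.7)),np.sin(np.radians(-21.7)),0]);y=np.array([-x[1],x[0],0]);z=np.array([0,0,1.])
for H in (np.array([519.1,-362.5,34]),np.array([523,-366,34])):
  for th in(100,105,110):
    t=np.radians(th);d=-x*np.cos(t)+z*np.sin(t)
    for w in (95,0): print(th,w,(proj('scene',H+d*116+y*w)-[260,60])*3,proj('top',H+d*116+y*w))
go((542,-79,180),-94.7)
"
```

```text
t 6.45 tcp [ 555.8 -381.2  348.7] grasp [ 556.2 -380.7  297.7] xang -111.88531162299599 y [ 0.  0. -1.] F [-0.6  0.  -1.4] w 0.952254106887351 q [-0.8  0.5  1.2  0.   1.4  1.2]
100 95 [221.  243.8] [458.7 219.6]
100 0 [313.6 192.8] [517.  243.1]
105 95 [211.9 240.1] [460.6 214. ]
105 0 [304.3 189.4] [518.8 237.5]
110 95 [203.  237.4] [462.4 208.8]
110 0 [295.2 187.1] [520.3 232.1]
100 95 [218.3 239.8] [460.9 217.1]
100 0 [310.8 189. ] [519.3 240.6]
105 95 [209.2 236. ] [462.8 211.6]
105 0 [301.5 185.6] [521. 235.]
110 95 [200.4 233.4] [464.6 206.4]
110 0 [292.4 183.4] [522.5 229.6]
shift mm [-273.3  118.2 -124.1] turn deg [ -0.1 -17.2  -0.8]
```

View pics/s6.png

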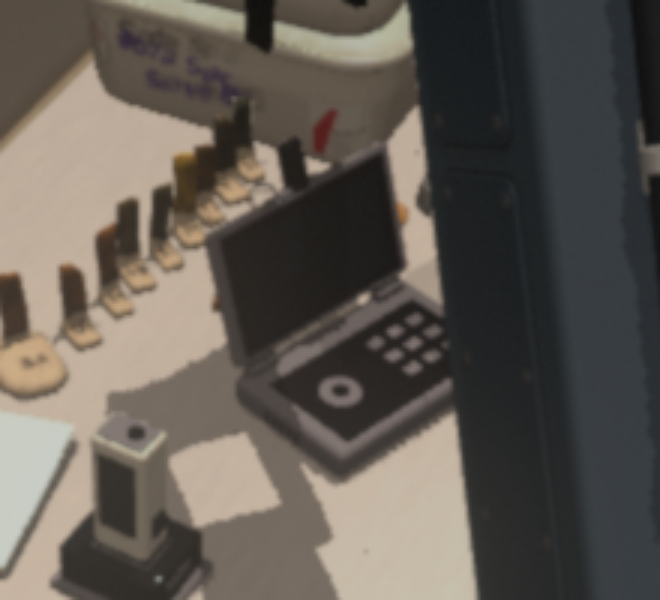

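View pics/t6.png

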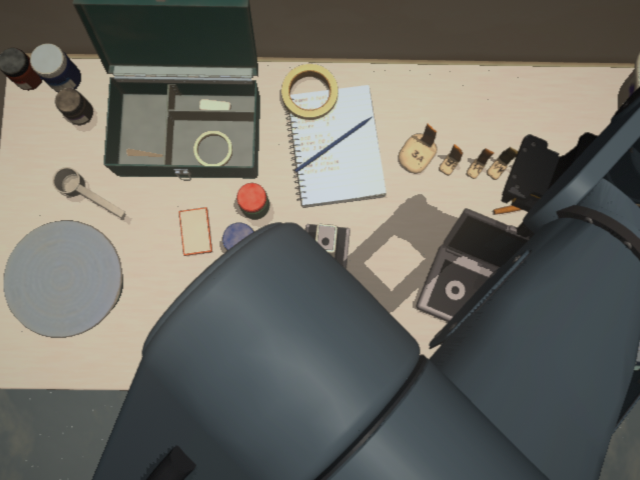

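```bash
python3 - <<'E'
from h import *
zb=lambda x,y:(160+x/4,170+y/4); zc=lambda x,y:(270+x/4,140+y/4)
P=[]
for a,b in [((627,220),(85,260)),((707,222),(118,232)),((697,327),(183,258)),((620,322),(152,287))]:
    p,e=tri(zb(*a),zc(*b));print(p,e);P.append(p)
print(np.mean(P,0), plane("scene",zc(134,259),143))
E
```

```text
[561.8 -65.1 143. ] 0.6156143773340832
[561.5 -96.3 136.7] 3.2282780236529995
[521.4 -92.5 138.5] 0.6342568495071449
[522.7 -62.9 143.2] 0.5421496572246759
[541.9 -79.2 140.4] [540.2 -76.7 143. ]
```

Emit:
jog_arm(steps=[[-0.034,0.01,-0.015,0,-2,0,0.087],[-0.068,0.02,-0.03,0,-4,0,0.087],[-0.102,0.03,-0.046,0,-6,0,0.087],[-0.136,0.045,-0.062,0,-8.5,0,0.087],[-0.171,0.06,-0.078,0,-11,-0.2,0.087],[-0.205,0.08,-0.093,0,-13,-0.4,0.087],[-0.24,0.1,-0.109,0,-15,-0.6,0.087],[-0.273,0.118,-0.124,-0.1,-17.2,-0.8,0.087],[-0.273,0.118,-0.124,-0.1,-17.2,-0.8,0.087],[-0.273,0.118,-0.124,-0.1,-17.2,-0.8,0.087]])

```text
time_s: 7.55
tcp_pos: [541.3, -78.3, 229.7]
orientation: [-1.173, 1.271, -1.266]
contact_force: [0.8, -0.0, 0.4]
gripper_width: 1.0
```

```bash
python3 -c "
from h import *
st();go((542.5,-77.5,112),-94.7)
cv2.imwrite('pics/t7.png',cv2.resize(get_image('top')[150:330,230:430,::-1],None,fx=3,fy=3))
cv2.imwrite('pics/s7.png',cv2.resize(get_image('scene')[120:300,230:430,::-1],None,fx=3,fy=3))
"
```

```text
t 7.55 tcp [541.3 -78.3 229.7] grasp [541.1 -78.3 178.7] xang -94.58648457354008 y [-0.  0. -1.] F [ 0.8 -0.   0.4] w 1.0002626692684313 q [-0.3  0.5  1.7 -0.   0.9  1.3]
shift mm [-0.9 66.7  1.4] turn deg [ 0.2  0.1 -0. ]
```

View pics/t7.png

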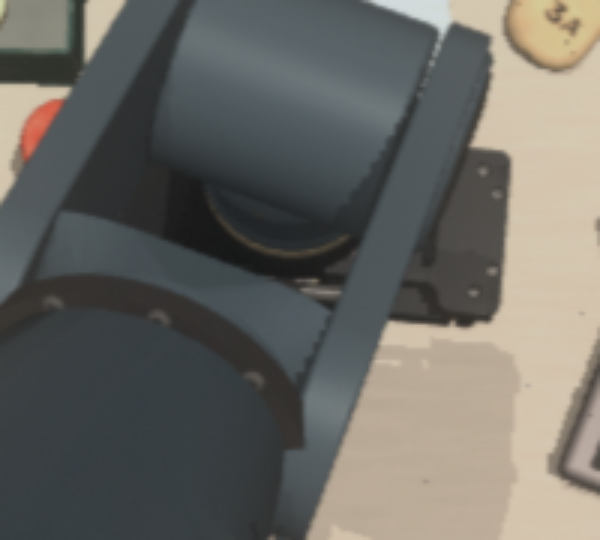

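View pics/s7.png

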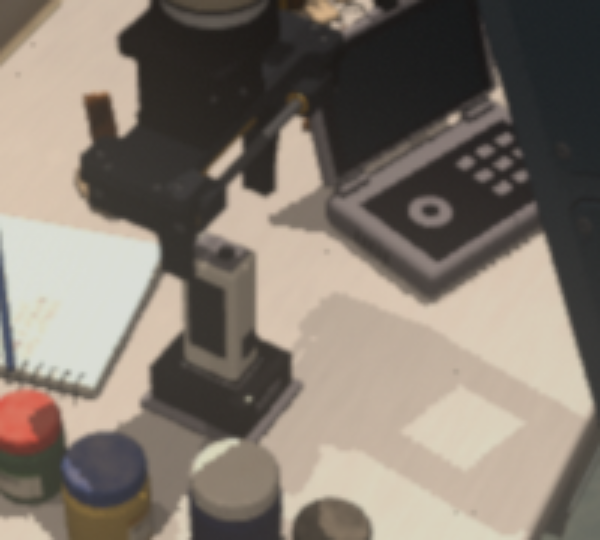

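Emit:
jog_arm(steps=[[-0.001,0.025,0.001,0,0,0,0.087],[-0.001,0.05,0.001,0,0,0,0.087],[-0.001,0.07,0.001,0.2,0.1,0,0.08],[-0.001,0.07,0.001,0.2,0.1,0,0.06],[-0.001,0.07,0.001,0.2,0.1,0,0.05],[-0.001,0.07,0.001,0.2,0.1,0,0.04],[-0.001,0.07,0.001,0.2,0.1,0,0.035],[-0.001,0.07,0.001,0.2,0.1,0,0.03],[-0.001,0.07,0.001,0.2,0.1,0,0.02],[-0.001,0.07,0.001,0.2,0.1,0,0.015]])

```text
time_s: 8.65
tcp_pos: [543.6, -79.2, 161.4]
orientation: [-1.166, 1.268, -1.274]
contact_force: [0.9, 2.3, -0.7]
gripper_width: 0.369
```

Emit:
jog_arm(steps=[[0,0,0,0,0,0,0.015],[0,0,0,0,0,0,0.015],[0,0,0,0,0,0,0.015],[0,0,0,0,0,0,0.015]])

```text
time_s: 9.05
tcp_pos: [543.5, -79.1, 161.3]
orientation: [-1.166, 1.268, -1.273]
contact_force: [-0.2, -0.4, -1.8]
gripper_width: 0.368
```

```bash
python3 -c "
from h import *
st()
cv2.imwrite('pics/s8.png',cv2.resize(get_image('scene')[120:300,230:430,::-1],None,fx=3,fy=3))
"
```

```text
t 9.05 tcp [543.5 -79.1 161.3] grasp [543.7 -79.1 110.3] xang -94.83563515719682 y [ 0. -0. -1.] F [-0.2 -0.4 -1.8] w 0.36800400745322903 q [-0.3  0.6  1.7  0.   0.8  1.3]
```

View pics/s8.png

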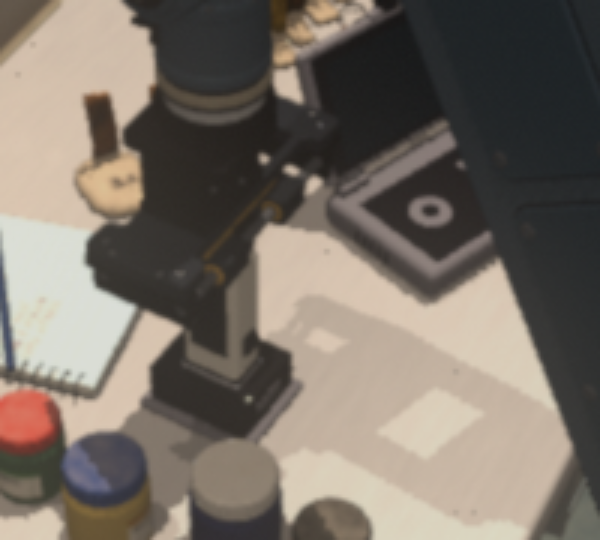

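Emit:
jog_arm(steps=[[0,-0.008,0,0,0,0,0.015],[0,-0.018,0,0,0,0,0.015],[0,-0.03,0,0,0,0,0.015],[0,-0.045,0,0,0,0,0.015],[0,-0.062,0,0,0,0,0.015],[0,-0.08,0,0,0,0,0.015],[0,-0.1,0,0,0,0,0.015],[0,-0.118,0,0,0,0,0.015],[0,-0.13,0,0,0,0,0.015],[0,-0.13,0,0,0,0,0.015]])

```text
time_s: 10.1
tcp_pos: [544.0, -79.3, 293.8]
orientation: [-1.164, 1.264, -1.277]
contact_force: [0.5, -1.0, -1.9]
gripper_width: 0.365
```

```bash
python3 -c "
from h import *
st();go((576,148,240),-81.1)
cv2.imwrite('pics/s9.png',cv2.resize(get_image('scene')[60:300,200:440,::-1],None,fx=2.5,fy=2.5))
"
```

```text
t 10.1 tcp [544.  -79.3 293.8] grasp [544.5 -79.4 242.8] xang -94.83047717262107 y [ 0. -0. -1.] F [ 0.5 -1.  -1.9] w 0.3645930693800029 q [-0.3  0.4  1.6  0.   1.1  1.3]
shift mm [-229.2    2.5   12.7] turn deg [ -0.5 -13.7   0.2]
```

View pics/s9.png

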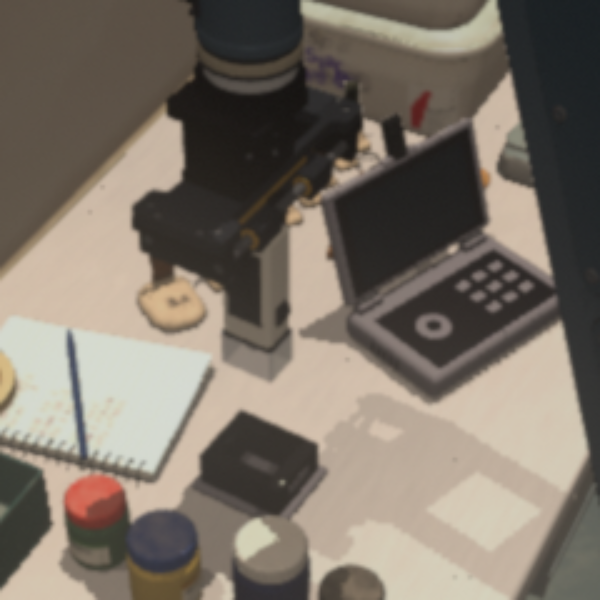

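Emit:
jog_arm(steps=[[-0.02,0,0.001,0,-1,0,0.015],[-0.045,0,0.003,0,-3,0,0.015],[-0.075,0,0.005,0,-5,0,0.015],[-0.105,0,0.007,0,-7,0,0.015],[-0.135,0,0.008,0,-9,0,0.015],[-0.165,0,0.009,0,-11,0,0.015],[-0.195,0,0.011,0,-12.5,0,0.015],[-0.217,0,0.012,-0.3,-13.5,0,0.015],[-0.229,0,0.013,-0.5,-13.7,0.2,0.015],[-0.229,0,0.013,-0.5,-13.7,0.2,0.015]])

```text
time_s: 11.15
tcp_pos: [575.3, 149.1, 291.2]
orientation: [-1.281, 1.097, -1.09]
contact_force: [0.0, -0.3, -2.0]
gripper_width: 0.365
```

```bash
python3 -c "
from h import *
st();go((576,148,158),-81.1)
cv2.imwrite('pics/s10.png',cv2.resize(get_image('scene')[150:400,130:400,::-1],None,fx=2.5,fy=2.4))
cv2.imwrite('pics/t10.png',get_image('top')[:,:,::-1])
"
```

```text
t 11.15 tcp [575.3 149.1 291.2] grasp [575.1 149.2 240.2] xang -81.02857758921049 y [-0.  0. -1.] F [ 0.  -0.3 -2. ] w 0.3647810244216236 q [0.1 0.5 1.5 0.  1.1 1.5]
shift mm [ 1.4 82.2  0.9] turn deg [ 0.3  0.1 -0.1]
```

View pics/s10.png

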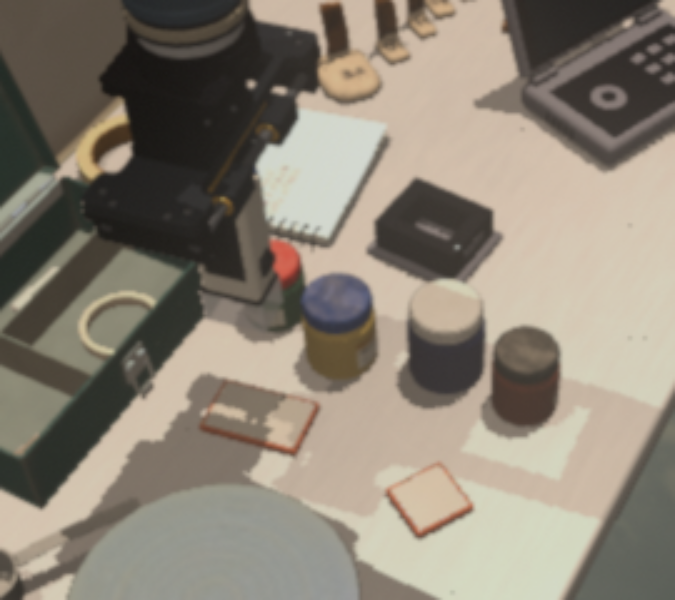

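View pics/t10.png

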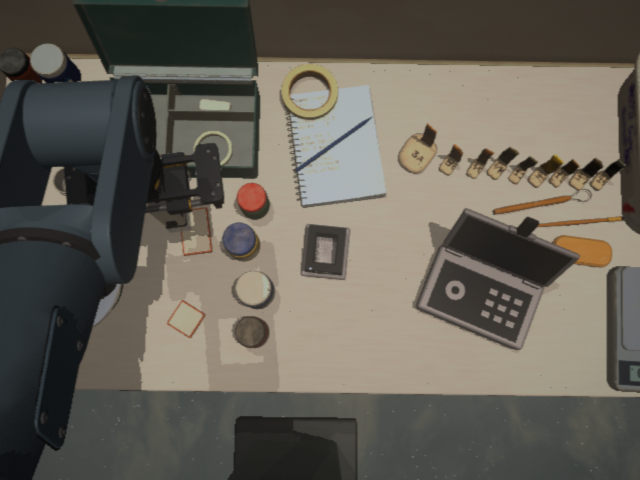

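```bash
python3 - <<'E'
from h import *
t=cv2.imread("pics/t10.png")
cv2.imwrite("pics/zt.png",cv2.resize(t[215:290,290:360],None,fx=8,fy=8,interpolation=cv2.INTER_CUBIC))
s=cv2.imread('pics/s10.png');
for p in [(228,382),(320,403),(293,444),(203,415)]:
    print(plane("scene",(130+p[0]/2.5,150+p[1]/2.4),8))
E
```

```text
[614.  134.6   8. ]
[538.8 119.9   8. ]
[536.7 163.3   8. ]
[613.1 171.    8. ]
```

Emit:
jog_arm(steps=[[0.001,0.015,0.001,0,0,0,0.015],[0.001,0.035,0.001,0,0,0,0.015],[0.001,0.055,0.001,0,0,0,0.015],[0.001,0.075,0.001,0,0,0,0.015],[0.001,0.09,0.001,0.3,0.1,0,0.015],[0.001,0.1,0.001,0.3,0.1,0,0.015],[0.001,0.1,0.001,0.3,0.1,0,0.015]])

```text
time_s: 11.95
tcp_pos: [575.1, 145.4, 190.1]
orientation: [-1.278, 1.099, -1.095]
contact_force: [-0.9, -0.8, -1.1]
gripper_width: 0.364
```

View pics/zt.png

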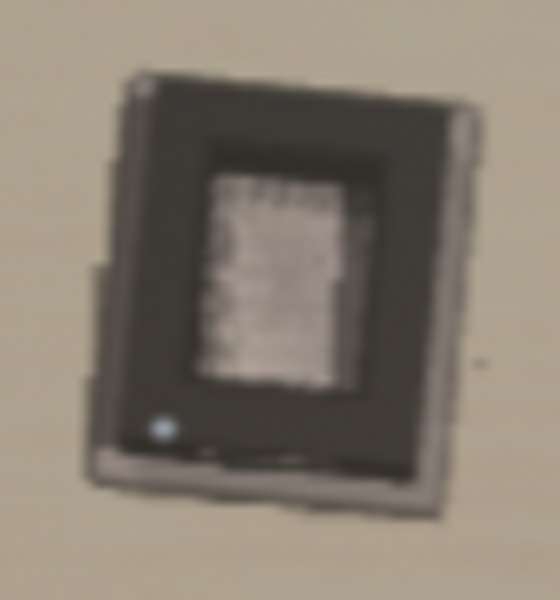

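```bash
python3 -c "
from h import *
st()
im=get_image('scene');cv2.imwrite('pics/s11raw.png',im[:,:,::-1])
cv2.imwrite('pics/s11.png',cv2.resize(im[240:350,190:300,::-1],None,fx=5,fy=5,interpolation=cv2.INTER_CUBIC))
cv2.imwrite('pics/t11.png',cv2.resize(get_image('top')[190:290,150:270,::-1],None,fx=5,fy=5,interpolation=cv2.INTER_CUBIC))
"
```

```text
t 11.95 tcp [575.1 145.4 190.1] grasp [574.9 145.4 139.1] xang -81.32339741264354 y [-0.  0. -1.] F [-0.9 -0.8 -1.1] w 0.36397556646518264 q [0.1 0.6 1.6 0.  0.9 1.5]
```

View pics/s11.png

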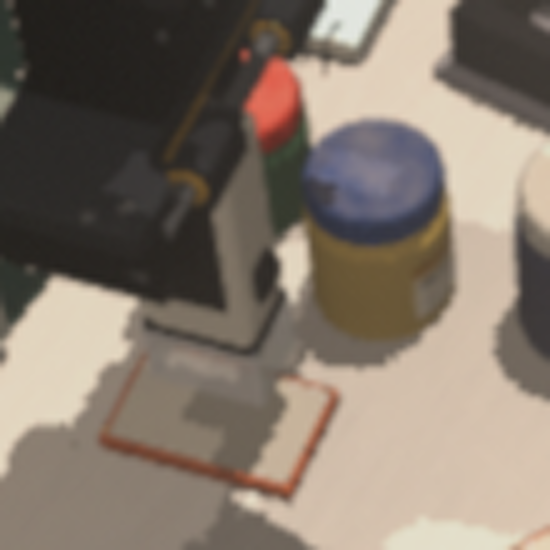

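View pics/t11.png

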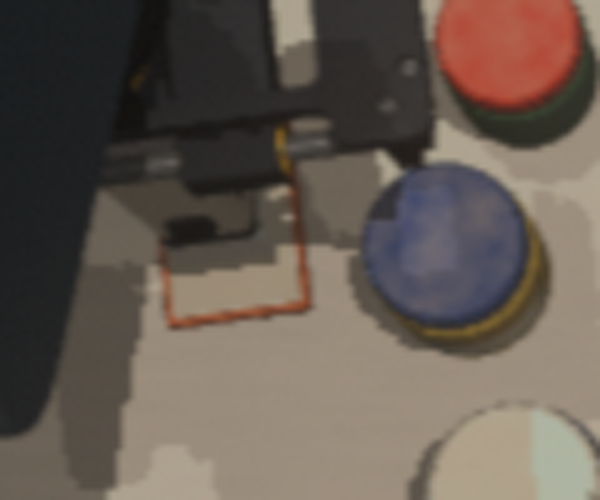

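```bash
python3 - <<'E'
from h import *
zt=lambda x,y:(290+x/8,215+y/8)
for z,p in [(40,[(210,145),(387,156),(363,392),(193,376)]),(8,[(135,75),(480,107),(438,515),(90,480)])]:
    P=np.array([plane("top",zt(*a),z) for a in p]);print(P.mean(0),[np.linalg.norm(P[i]-P[(i+1)%4]) for i in range(4)],np.degrees(np.arctan2(*(P[1]-P[2])[[1,0]])))
# lid angle check: top corners/tab tip
t=cv2.imread("pics/t10.png");cv2.imwrite("pics/zl.png",cv2.resize(t[190:360,405:590],None,fx=4,fy=4,interpolation=cv2.INTER_CUBIC))
s=cv2.imread("pics/s11raw.png");cv2.imwrite("pics/zls.png",cv2.resize(s[90:240,310:460],None,fx=4,fy=4,interpolation=cv2.INTER_CUBIC))
for i in range(3):
    s=read_state();print(s["tcp_pos"])
# predicted window corners at scope: centre (573.1,145.4) + offset
g=np.array([574.9,145.4,0]);a=np.radians(8.7);ux=np.array([np.cos(a),np.sin(a),0]);uy=np.array([-ux[1],ux[0],0])
for off in(-2,0,2):
  print(off,[np.round((proj("scene",g+ux*(off+sx*23)+uy*sy*16+[0,0,37])-[190,240])*5) for sx,sy in[(-1,1),(-1,-1),(1,1)]])
E
```

```text
[542.6 -80.1  40. ] [np.float64(37.60185836432351), np.float64(50.75532704920805), np.float64(35.94402674305387), np.float64(49.5631488481664)] -5.043040949713254
[542.  -79.8   8. ] [np.float64(75.87213931888422), np.float64(90.29701541939937), np.float64(75.62905636991108), np.float64(89.73718122064545)] -5.265596513757023
[576.3 145.9 191.9]
[576.3 145.9 191.9]
[576.3 145.9 191.9]
-2 [array([262., 408.]), array([295., 342.]), array([150., 377.])]
0 [array([258., 407.]), array([291., 341.]), array([145., 375.])]
2 [array([253., 405.]), array([286., 340.]), array([140., 374.])]
```

View pics/zl.png

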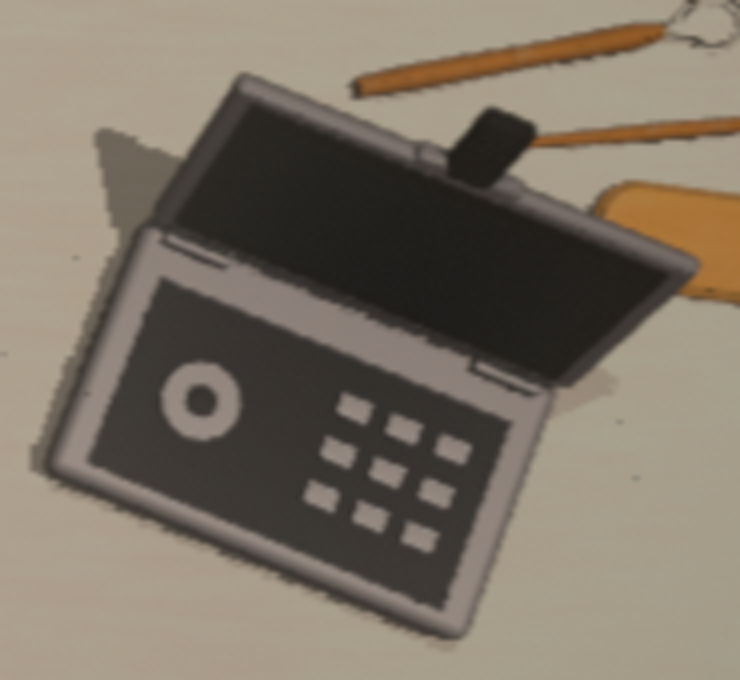

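View pics/zls.png

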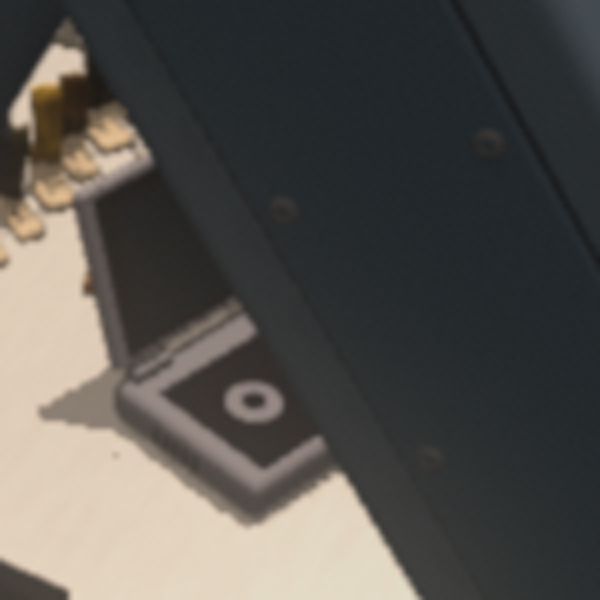

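```bash
python3 - <<'E'
from h import *
zl=lambda x,y:(405+x/4,190+y/4);s6=lambda x,y:(260+x/3,60+y/3)
P=np.array([plane("top",zl(*p),28) for p in[(47,468),(462,630),(555,393),(148,226)]]);print(P)
m=(P[0]+P[1])/2;c=P.mean(0);xv=((P[2]+P[3])-(P[0]+P[1]))/2;print("centre",c,"yaw",np.degrees(np.arctan2(xv[1],xv[0])),np.linalg.norm(xv))
A,e=tri(zl(240,75),s6(209,236));B,e2=tri(zl(697,265),s6(386,149));print(A,e,B,e2)
yw=np.degrees(np.arctan2(*(P[0]-P[1])[[1,0]]))-90;print(yw)
a=np.radians(yw);ux=np.array([np.cos(a),np.sin(a),0])
H=m*[1,1,0]+ux*116+[0,0,34]
v=(A+B)/2-H;print("lid deg",np.degrees(np.arctan2(v[2],-v@ux)),np.linalg.norm(v))
s=read_state();go((576,147.5,120),-81.2);st()
E
```

```text
[[ 446.7 -234.7   28. ]
 [ 381.6 -408.    28. ]
 [ 481.7 -450.9   28. ]
 [ 550.9 -278.8   28. ]]
centre [ 465.3 -343.1   28. ] yaw -23.06056712815748 110.98982582101513
[ 590.1 -293.6  141.8] 2.954649998258092 [ 520.3 -471.4  131.3] 3.1150639283410615
-20.58600987331495
lid deg 110.07058335241501 109.46196587741606
shift mm [-1.6 20.9 -0.1] turn deg [-0.1 -0.1 -0.1]
t 12.05 tcp [576.3 145.9 191.9] grasp [576.4 146.  140.9] xang -81.28989820915903 y [ 0.  0. -1.] F [-0.1  0.4 -1.4] w 0.3710863903385725 q [0.1 0.6 1.6 0.  0.9 1.5]
```

```bash
python3 - <<'E'
from h import *
a=np.radians(-21.5);x=np.array([np.cos(a),np.sin(a),0]);y=np.array([-x[1],x[0],0]);z=np.array([0,0,1.])
H=np.array([522,-364,34])
for th in(100,105,110,115):
    t=np.radians(th);d=-x*np.cos(t)+z*np.sin(t);n=x*np.sin(t)+z*np.cos(t)
    for nm,h in(("in",-5),("out",5)):
        o=[]
        for w in(95,-95):
            for r in(5,116):
                P=H+d*r+y*w+n*h;o.append(np.round((proj("scene",P)-[260,60])*3));o.append(np.round((proj("top",P)-[405,190])*4))
        print(th,nm,*o)
im=cv2.imread("pics/s6.png");cv2.imwrite("pics/zs6.png",cv2.resize(im[120:420,180:460],None,fx=2.1,fy=2,interpolation=cv2.INTER_CUBIC))
E
```

```text
100 in [237. 370.] [142. 216.] [223. 244.] [214. 123.] [407. 268.] [565. 386.] [402. 145.] [684. 311.]
100 out [228. 365.] [150. 196.] [214. 240.] [222. 100.] [398. 264.] [571. 365.] [393. 141.] [691. 288.]
105 in [237. 369.] [143. 215.] [214. 240.] [222. 100.] [406. 267.] [565. 385.] [393. 141.] [691. 287.]
105 out [228. 366.] [150. 195.] [205. 237.] [229.  79.] [397. 264.] [571. 365.] [383. 139.] [697. 265.]
110 in [236. 369.] [143. 214.] [205. 237.] [229.  79.] [406. 267.] [566. 384.] [383. 139.] [697. 265.]
110 out [228. 366.] [150. 195.] [196. 235.] [236.  59.] [397. 265.] [571. 364.] [374. 137.] [701. 244.]
115 in [236. 368.] [144. 212.] [196. 235.] [236.  58.] [405. 266.] [567. 383.] [374. 137.] [701. 243.]
115 out [227. 367.] [150. 195.] [188. 234.] [242.  40.] [397. 265.] [570. 364.] [365. 137.] [704. 224.]
```

View pics/zs6.png

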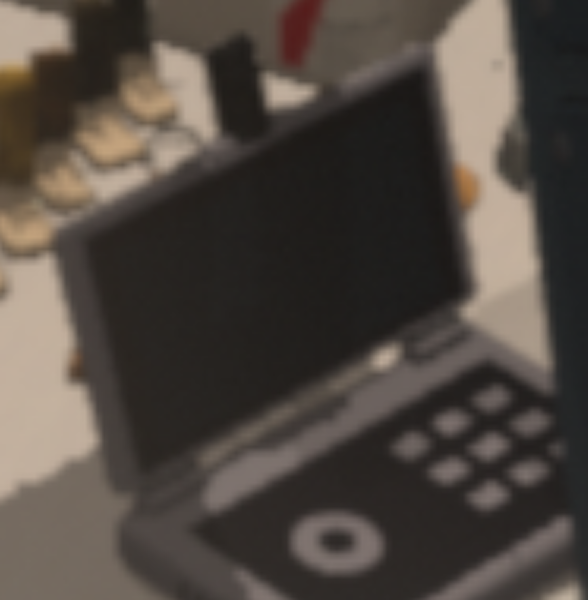

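Emit:
jog_arm(steps=[[-0.001,0.004,0,0,0,0,0.015],[-0.0015,0.008,0,0,0,0,0.015],[-0.0015,0.012,0,0,0,0,0.015],[-0.0015,0.016,0,0,0,0,0.015],[-0.0015,0.019,0,0,0,0,0.015],[-0.0015,0.019,0,0,0,0,0.015],[-0.0015,0.019,0,0,0,0,0.015],[-0.0015,0.019,0,0,0,0,0.015]])

```text
time_s: 12.85
tcp_pos: [576.3, 147.5, 173.0]
orientation: [-1.275, 1.096, -1.096]
contact_force: [-0.5, -0.8, -1.7]
gripper_width: 0.362
```

```bash
python3 -c "
from h import *
st()
im=get_image('scene');cv2.imwrite('pics/s12.png',cv2.resize(im[240:350,190:300,::-1],None,fx=5,fy=5,interpolation=cv2.INTER_CUBIC))
cv2.imwrite('pics/t12.png',cv2.resize(get_image('top')[190:290,150:270,::-1],None,fx=5,fy=5,interpolation=cv2.INTER_CUBIC))
for i in range(4):
  print(read_state()['tcp_pos']);get_image('top')
a=np.radians(8.8);ux=np.array([np.cos(a),np.sin(a),0]);uy=np.array([-ux[1],ux[0],0])
C=np.array([575,147.5,0])
for h in (12,19,26):
  print(h,[np.round((proj('scene',C+ux*(sx*23)+uy*sy*16+[0,0,h])-[190,240])*5) for sx,sy in[(-1,1),(-1,-1),(1,1)]])
print('tile',[np.round((proj('scene',C+ux*(sx*40)+uy*sy*25+[0,0,8])-[190,240])*5) for sx,sy in[(-1,1),(-1,-1),(1,1)]])
"
```

```text
t 12.85 tcp [576.3 147.5 173. ] grasp [576.3 147.5 122. ] xang -81.28849512564615 y [ 0.  0. -1.] F [-0.5 -0.8 -1.7] w 0.3615766301217581 q [0.1 0.6 1.6 0.  0.9 1.5]
[576.3 147.5 173. ]
[576.2 147.5 173. ]
[576.2 147.4 173. ]
[576.2 147.4 173. ]
12 [array([260., 449.]), array([293., 384.]), array([150., 418.])]
19 [array([259., 438.]), array([291., 373.]), array([147., 407.])]
26 [array([257., 428.]), array([290., 362.]), array([145., 396.])]
tile [array([294., 486.]), array([343., 383.]), array([100., 431.])]
```

View pics/s12.png

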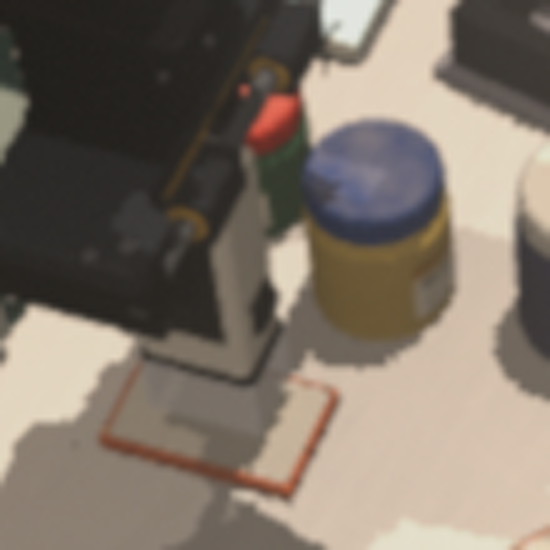

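View pics/t12.png

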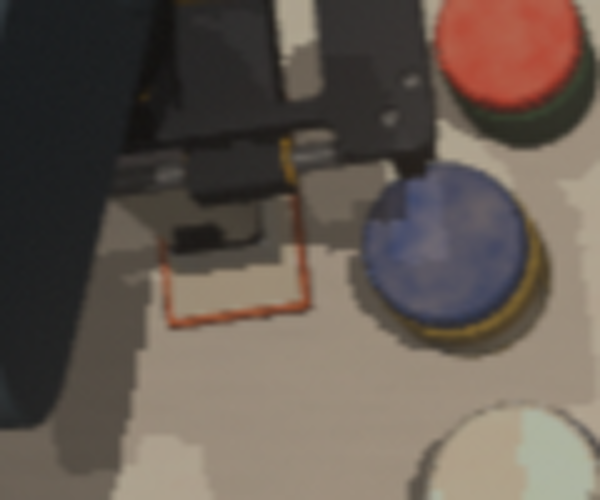

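```bash
python3 -c "
from h import *
im=get_image('scene')[:,:,::-1][300:345,205:262]
im=cv2.createCLAHE(3,(2,2)).apply(cv2.cvtColor(im,cv2.COLOR_BGR2GRAY))
cv2.imwrite('pics/s13.png',cv2.resize(im,None,fx=12,fy=12,interpolation=cv2.INTER_CUBIC))
C=np.array([575,147.5,0]);a=np.radians(8.8);ux=np.array([np.cos(a),np.sin(a),0]);uy=np.array([-ux[1],ux[0],0])
print([np.round((proj('scene',C+ux*(sx*23)+uy*sy*16+[0,0,19])-[205,300])*12) for sx,sy in[(-1,1),(-1,-1),(1,1)]])
print('tile',[np.round((proj('scene',C+ux*(sx*40)+uy*sy*25+[0,0,8])-[205,300])*12) for sx,sy in[(-1,1),(-1,-1),(1,1)]])
"
```

```text
[array([441., 332.]), array([519., 175.]), array([174., 257.])]
tile [array([525., 446.]), array([644., 199.]), array([ 61., 314.])]
```

View pics/s13.png

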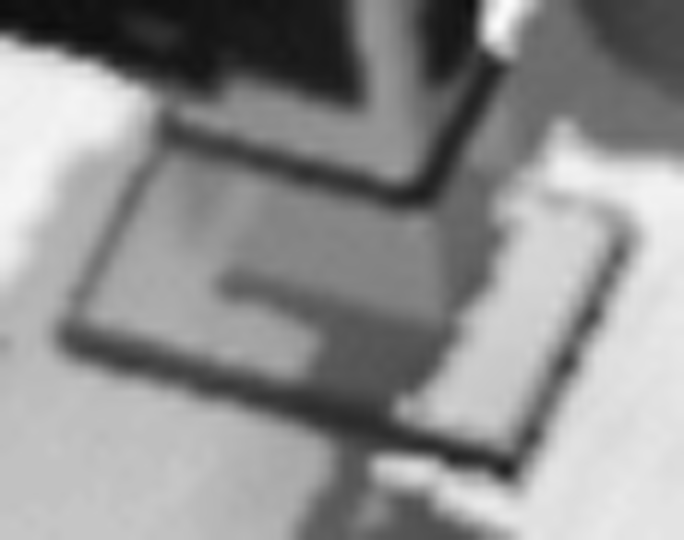

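```bash
python3 -c "
from h import *
s=read_state();print(s['time_s'],np.abs(s['qd']).max(),s['gripper_width'],s['contact_force']);print(close_job())"
```

```text
13.2 0.0013331808851483665 0.3714726902473666 [ 0.4  0.5 -1.1]
the job is handed in; nothing more can be done
None
```

I handed the job in at 13.2 s with the screen up and the microscope held still over the long tile. No verdict was reported.

**What was done**
- I pinched the tab and swung the screen open to about 105–108°, then let go of it.
- I gripped the microscope on its pads and lifted it straight out of the cradle. It crossed the jars with its window about 138 mm above the bench; the tallest jar is 82 mm.
- I lowered it over the long tile and stopped there.

**Last checks**
- **Position:** the gripper was centred about 1 mm from where I wanted it. The visible corner of the light hood fell about 0.6 px from the predicted corner in the scene picture.
- **Height:** the window is about 11 mm above the glaze. This comes from the grip height rather than a direct measurement.
- **Alignment:** the microscope's long side is at 8.7° and the tile's at about 8.9°. The microscope is upright.
- **Stillness and grip:** the joints were still, the grip opening was about 32 mm, and the force reading was about 1 N, roughly the microscope's weight.
- **Tiles and jars:** none looked moved in the pictures, but I did not measure each one at the end.

**Disagreements**
- **Screen angle:** one two-camera estimate gave 110°, with a ray mismatch of about 3 mm. The arc of the grip and the lid outlines gave 105–108°. All of these lie inside 95–115°.
- **Tile position:** the scene camera showed the long tile 1–2 mm from my estimate.
- **Arm readings:** the arm's position readings shifted by 1–2 mm between reads.

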